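# Set out the dissecting station

### The job

Set out the dissecting station, with left and right as seen from the robot: put the aluminium puck upright on the middle of the white light plate and the glass dish upright and centred on top of it; stand the tall bottle to the left of the puck and the short jar to its right, both level with the puck along the plate's long middle line and each halfway between the puck and that end of the plate. Push the upright grey spacer down into the middle of the gap between the black lamp box and its steel stop until it rests on the bottom. Leave the flask, the pencil and the cork where they are.

Things in the scene. Friction and masses are not known exactly. Their poses are not given: they have to be found in the camera images.
- plate: Fixed target: white flat light plate, 160 mm (x) by 270 mm (y), 12 mm thick, so its top is at z = 12 mm; origin at the centre of its underside. +x points away from the robot, +y to its left, turned by up to 0.2 rad. A thin black strip is printed along the edge nearest the robot. The bottle and the jar belong about 82 mm to +y and -y of its middle.
- lamp: Fixed target: black lamp box (x -60 to 130, y -113 to -13 mm) beside a steel stop (x -50 to 50, y 13 to 29 mm), tops at z = 45 mm, on a grey base. Origin mid-gap at bench height, +x away from the robot, turned up to 0.2 rad. The gap, 26 mm wide in y, runs along x, open above and at the ends; floor at z = 6 mm. Two gooseneck lamps at x = 115 mm, 0.17 m high, lean to +x.
- puck: Loose: plain aluminium cylinder, 56 mm diameter, 25 mm high, about 160 g, standing; origin at the centre of its underside, z up.
- dish: Loose: open clear glass dish, 60 mm outer diameter, 16 mm high, walls 2.5 mm, floor 3 mm, about 40 g, standing mouth up; origin at the centre of its underside, z up.
- tall_bottle: Loose: white round bottle with a red cap, the taller and slimmer of the two: 40 mm diameter, 78 mm high to the top of the cap, straight sides for at least the lower 40 mm, about 90 g, standing; origin at the centre of its underside, z up.
- short_jar: Loose: white round jar with a red cap, the shorter and wider of the two: 48 mm diameter, 46 mm high to the top of the cap, straight sides up to 30 mm, cap 42 mm diameter, about 80 g, standing; origin at the centre of its underside, z up.
- spacer: Loose: grey plastic block standing upright, 40 mm (its x) by 22 mm (its y) by 70 mm high, the lowest 4 mm of its foot narrowed to 36 by 18 mm, about 80 g; origin at the centre of its underside, z up. It fits the 26 mm gap with its x along the gap (either way round), and when home its top 31 mm stand above the box and the stop.
- flask: Bystander, loose: small conical glass flask, 54 mm diameter at the foot, 66 mm high; origin at the centre of its underside.
- pencil: Bystander, loose: orange pencil 9 mm thick and 134 mm long, lying along its x (pointing about away from the robot); origin under the middle of its barrel.
- cork: Bystander, loose: cork stopper, 28 mm diameter at the foot, 24 mm high, standing; origin at the centre of its underside.
Things that resemble listed ones, but are neither listed nor needed, are in the scene too. What is shaped like the short_jar but orange is not meant. What is shaped like the tall_bottle but purple is not meant.

How it is judged:
At the end, for the whole second after the job is handed in: On the plate: puck within 12 mm of the middle, tall bottle 82 mm left, short jar 82 mm right (15 mm each axis). Dish on the puck, centres within 10 mm. Spacer on the gap's floor, within 3 mm in height and 15 mm along it. All within 0.1 rad of upright, released, at rest (x of puck in the frame of plate between -0.012 and 0.012 m and y of puck in the frame of plate between -0.012 and 0.012 m and z of puck in the frame of plate between 0.009 and 0.015 m and horizontal distance between dish and puck below 0.01 m and z of dish in the frame of puck between 0.022 and 0.028 m and x of tall_bottle in the frame of plate between -0.015 and 0.015 m and y of tall_bottle in the frame of plate between 0.0665 and 0.0965 m and z of tall_bottle in the frame of plate between 0.009 and 0.015 m and x of short_jar in the frame of plate between -0.015 and 0.015 m and y of short_jar in the frame of plate between -0.0965 and -0.0665 m and z of short_jar in the frame of plate between 0.009 and 0.015 m and x of spacer in the frame of lamp between -0.015 and 0.015 m and y of spacer in the frame of lamp between -0.006 and 0.006 m and z of spacer in the frame of lamp between 0.003 and 0.009 m and angle between each of puck, dish, tall_bottle, short_jar, spacer's own z axis and vertical below 0.1 rad and linear speed of each of puck, dish, tall_bottle, short_jar, spacer below 0.02 m/s); the robot touches nothing.
It fails at once if the flask is moved more than 30 mm or tipped over (distance of flask from where it was at the start of the episode above 0.03 m or angle between flask's own z axis and vertical above 0.5 rad).
It fails at once if the pencil is moved more than 30 mm (distance of pencil from where it was at the start of the episode above 0.03 m).
It fails at once if the cork is moved more than 30 mm or tipped over (distance of cork from where it was at the start of the episode above 0.03 m or angle between cork's own z axis and vertical above 0.5 rad).
It also fails if it takes over 120 s, if anything falls off the work surface, if the arm or the gripper's body presses on something with over 40 N, if the wrist force passes 120 N, or if a joint passes its speed limit or range.

### The arm

A 6-joint arm with a two-finger parallel gripper is mounted at the origin on the work surface. World frame = base frame: x ahead of the robot, y to its left, z up, the work surface at z = 0. Lengths are in m, angles in rad, forces in N, time in s.
With the tool pointing down it reaches from about 0.325 to 0.775 m from the base axis. Payload 5.5 kg.
Tool frame: the origin (TCP) lies midway between the tips of the shut fingers; the grasp point (between the pads) lies 19 mm behind it; x points along the fingers, y is the direction in which the jaws open and shut, and the axes are right-handed (so a half turn about x gives the same grasp; the last joint's range is limited). The gripper opens to 85 mm and grips with 20 to 120 N. Pads are 22 mm wide; open, the fingers measure 114 mm over their backs; the gripper's body (76 mm by 85 mm) begins 54 mm behind the grasp point. The pads swing forward as they close: fully open they stand 13 mm farther back than shut.
Start: joints at [-1.237, 0.091, 1.231, -0, 1.82, -0.057], TCP at [0.229, -0.555, 0.231] pointing down, gripper open.
Joint ranges: [-2.87, 2.87], [-0.86, 2.18], [0.17, 2.46], [-1.51, 4.65], [0.06, 2.69], [-2.65, 2.65]. Speed limits (rad/s): [2.57, 2.57, 3.01, 3.14, 3.14, 3.14].

### API

Orientations are given as a rotation vector (axis times angle).
In Python, from cell import manip gives the robot as it stands. The module is installed in compiled form; this text tells all that it offers.
- The arm moves only by the tool jog_arm, never from a script. Its argument "plan" is a list of rows, each a list of 3 entries, a list of its own where there are three numbers: the shift along the world's x, y, z in m, then the turn, a rotation vector about the world's x, y, z in rad, then the closure, from -1 (fully open) to 1 (shut), so that 0 is half open. In form: [[[tx, ty, tz], [wx, wy, wz], gripper], ...]. A call has 1 to 8 rows; each row is the pose to reach, as a shift and turn from the pose measured when the call began; what a row does not reach only later rows make up. A row lasts 1/12 s, in which the tool goes at most 41.7 mm and 7.16 degrees, less where a joint would pass 70% of its speed; a pose out of reach is approached as far as the arm can. A call with a gripper value outside its range is refused whole. The fingers move at their own pace and stop on an object; "newtons" is the grip in N (left out, the last holds). Time passes only in rows, so rows that repeat a pose let the fingers close. It gives the time, the measured TCP pose, the force and the opening at its end, in the units of the state.
- manip.state(): the state, without advancing time (a new reading comes with each control period).
- manip.read_camera(name): name is "scene" or "top" or "wrist"; returns the picture (480x640x3 uint8, blue, green, red); there is no depth.
- manip.get_calibration(name): a dict with "vertical_fov" (degrees; the focal length in pixels is half the picture's height over the tangent of half this angle, whatever the lens; pixels are square), "cx", "cy" (the principal point, pixels), "view" (4x4, takes a point from world to camera coordinates). Camera axes: x right, y down, z forward; pixel columns grow to the right and rows downward; lengths in m; the calibration is good to about 2 mm. A picture is of the moment at which its call begins: read the wrist's pose just before it. get_calibration takes no time and is no camera call; for the wrist camera it gives the pose at the moment of the call.
- manip.finish_job(): hands the job in, once; it reports no verdict.
The state is a dict: "time": time; "joint_positions": joint angles; "dq": joint speeds; "effort": joint torques, N m; "ee_pos": TCP position; "ee_rot": TCP orientation; "contact_force": force on the tool from outside, world axes, zero at the start; "ft_torque": the same for the moment, N m; "gripper_width": finger opening in m.
Only numpy, scipy, OpenCV 4.12 (cv2) and the standard library are available. Lean on these libraries where they do the work, as an engineer would, in place of code of your own. Each camera call takes 0.05 s, during which the arm holds its last target. There are 200 camera calls.

## Working session

There is one attempt and no reset: what is moved stays moved. The work goes in short steps, Python scripts to look and compute and a tool call to move; the robot and the scene stay as the last step left them, time stands still between calls to the robot, and variables do not carry over. Pictures are saved under pics/ and viewed, about 12 in all and at most 16, crops included, and the job is handed in when it is done.

Besides the shell and the picture viewer there is one more tool, called in YAML: its name, and indented under it one key for each argument. jog_arm: Moves the arm, as the interface text tells. Its arguments: {"type":"object","properties":{"plan":{"type":"array","items":{"type":"array"}},"newtons":{"type":"number"}},"required":["plan"]}

```bash
mkdir -p pics
cat > h.py <<'E'
import numpy as np,cv2
from cell import manip
def snap(n,f):
    c=manip.get_calibration(n); im=np.array(manip.read_camera(n)); cv2.imwrite(f'pics/{f}.png',im); return im,c
def K(c): return 240/np.tan(np.radians(c['vertical_fov'])/2)
def ray(c,u,v,z):
    V=np.array(c['view']);R=V[:3,:3];o=-R.T@V[:3,3]
    d=R.T@np.array([(u-c['cx'])/K(c),(v-c['cy'])/K(c),1]); return (o+d*(z-o[2])/d[2]).round(4)
def proj(c,p):
    V=np.array(c['view']);q=V[:3,:3]@np.array(p)+V[:3,3]; return (q[:2]/q[2]*K(c)+[c['cx'],c['cy']]).round(1)
E
python3 - <<'E'
from h import *
import json
for n in('top','scene'):
    im,c=snap(n,n+'0'); print(n,c)
    json.dump({k:np.array(v).tolist() for k,v in c.items()},open(n+'.json','w'))
print(manip.state())
E
```

```text
top {'vertical_fov': 54.20617941979126, 'cx': 325.1917377637759, 'cy': 236.1297545020442, 'view': array([[-0.02603113, -0.99963836, -0.00674696,  0.07233301],
       [-0.98753862,  0.02676277, -0.1550846 ,  0.52476336],
       [ 0.15520909,  0.00262586, -0.98787815,  0.91762478],
       [ 0.        ,  0.        ,  0.        ,  1.        ]])}
scene {'vertical_fov': 56.51995885946162, 'cx': 313.81539542602667, 'cy': 236.61751829612737, 'view': array([[-0.74601511,  0.66590108, -0.00610008,  0.37272025],
       [ 0.45007803,  0.4974329 , -0.74161329, -0.24411359],
       [-0.49080671, -0.55600023, -0.67079991,  1.20291124],
       [ 0.        ,  0.        ,  0.        ,  1.        ]])}
{'time': 0.1, 'joint_positions': array([-1.23670409e+00,  9.17754807e-02,  1.23180829e+00,  7.58538021e-06,
        1.81982110e+00, -5.66869443e-02]), 'dq': array([ 0.00013608, -0.0015947 , -0.00262117,  0.00146483,  0.00113617,
       -0.00020949]), 'effort': array([ 4.33293491e-03, -4.60217857e+01, -4.19218791e+01,  1.15677781e-04,
        1.05840160e-02, -8.11795751e-07]), 'ee_pos': array([ 0.22846368, -0.55450605,  0.23024462]), 'ee_rot': array([ 2.00758709,  0.3992199 , -2.00808501]), 'contact_force': array([-0.6394888 , -0.58375054, -0.34778753]), 'ft_torque': array([-0.0232937 ,  0.01235221, -0.02650455]), 'gripper_width': 0.08527446266549901}
```

View pics/top0.png

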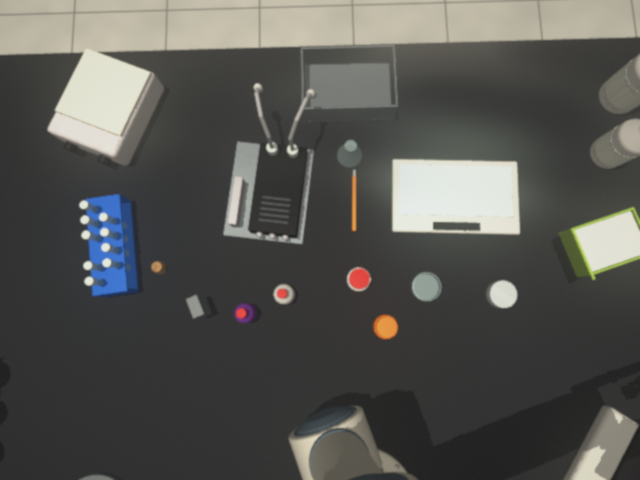

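View pics/scene0.png

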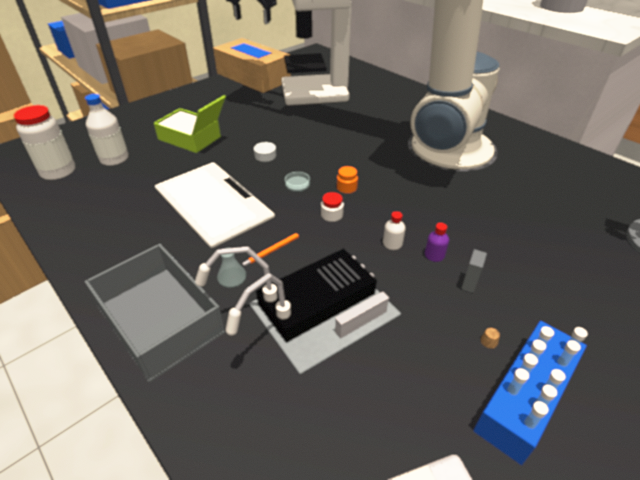

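The top view shows, at (u,v): puck (503,294), dish (427,287), red-capped white jar (359,279), white bottle with red cap (284,294), spacer (197,306), purple decoy (245,313), orange decoy (386,327), plate (456,197), lamp (270,195) and its stop (236,200). The flask is at (349,153), the pencil at (354,200) and the cork at (157,267). Next I'll measure these and make one enlarged crop to confirm which is which.

Run:
```python
from h import *
import json
c=json.load(open('top.json')); im=cv2.imread('pics/top0.png'); s=json.load(open('scene.json'))
cv2.imwrite('pics/crop.png',cv2.resize(im[130:350,140:540],None,fx=2,fy=2,interpolation=cv2.INTER_CUBIC))
V=np.array(c['view']);print('cam',-V[:3,:3].T@V[:3,3])
hsv=cv2.cvtColor(im,cv2.COLOR_BGR2HSV)
# plate
m=np.zeros(im.shape[:2],np.uint8);m[150:245,380:530]=255
g=cv2.cvtColor(im,cv2.COLOR_BGR2GRAY)
pm=((g>120)&(m>0)).astype(np.uint8)
ct=max(cv2.findContours(pm,cv2.RETR_EXTERNAL,2)[0],key=cv2.contourArea)
b=cv2.boxPoints(cv2.minAreaRect(ct));w=np.array([ray(c,*p,.012)[:2] for p in b]);print('plate px',b.tolist(),w.tolist(),w.mean(0),[np.linalg.norm(w[i]-w[i-1]) for i in range(4)])
def blob(mask,x0,y0,x1,y1,z,n):
    k=np.zeros_like(g);k[y0:y1,x0:x1]=1
    ct=max(cv2.findContours((mask&(k>0)).astype(np.uint8),cv2.RETR_EXTERNAL,2)[0],key=cv2.contourArea)
    (u,v),r=cv2.minEnclosingCircle(ct);rc=cv2.minAreaRect(ct);p=ray(c,u,v,z);print(n,(round(u,1),round(v,1)),round(r*2,1),'rect',rc,p,'scene px',proj(s,p))
red=((hsv[...,0]<10)|(hsv[...,0]>172))&(hsv[...,1]>150)&(g>50)
blob(red,340,260,378,300,.046,'jar');blob(red,268,280,300,310,.078,'bottle')
blob(g>70,482,270,525,315,.025,'puck');blob(g>70,405,265,448,308,.016,'dish')
blob(g>70,183,290,207,325,.07,'spacer');blob(g>50,145,255,168,278,.024,'cork')
blob(g>60,335,138,364,170,.066,'flask');blob((hsv[...,1]>130)&(g>60),345,165,362,235,.006,'pencil')
blob(g>150,224,170,246,235,.045,'stop')
blob(g<45,247,140,312,243,.045,'box')
```

```text
cam [0.37768329 0.05585318 0.98837221]
plate px [[390.44354248046875, 231.5966033935547], [392.0477294921875, 157.80540466308594], [520.573974609375, 160.5994415283203], [518.9697875976562, 234.39064025878906]] [[0.537, -0.0794], [0.6985, -0.0905], [0.6845, -0.3669], [0.5237, -0.349]] [ 0.610925 -0.22145 ] [np.float64(0.2699278607331966), np.float64(0.16188100568009822), np.float64(0.27675433149275186), np.float64(0.1617932322441207)]
jar (359.0, 278.0) 19.0 rect ((359.0, 278.0), (18.0, 18.0), 90.0) [ 0.439  -0.0072  0.046 ] scene px [332.5 197.5]
bottle (281.9, 293.0) 8.7 rect ((282.0, 293.0), (8.0, 8.0), 0.0) [0.4119 0.1448 0.078 ] scene px [396.8 213.7]
puck (501.7, 293.5) 32.7 rect ((502.0, 293.5), (29.0, 32.0), 90.0) [ 0.4011 -0.2976  0.025 ] scene px [265.6 147.6]
dish (426.1, 286.3) 32.0 rect ((426.5, 286.0), (30.0, 31.0), 90.0) [ 0.4201 -0.1467  0.016 ] scene px [297.7 178.1]
spacer (194.0, 306.0) 24.3 rect ((194.32757568359375, 306.0689697265625), (22.654830932617188, 13.55575942993164), 68.19859313964844) [0.3916 0.3163 0.07  ] scene px [478.6 257.9]
cork (156.0, 266.0) 31.1 rect ((156.0, 266.0), (22.0, 22.0), 90.0) [0.4762 0.4095 0.024 ] scene px [492.3 332.7]
flask (349.0, 153.5) 41.8 rect ((349.0, 153.5), (31.0, 28.0), 90.0) [0.6924 0.0051 0.066 ] scene px [236.8 248.2]
pencil (353.5, 204.0) 54.0 rect ((353.5, 204.0), (54.0, 5.0), 90.0) [ 0.6001 -0.004   0.006 ] scene px [275.6 246.2]
stop (235.0, 202.0) 67.1 rect ((234.5, 202.0), (64.0, 21.0), 90.0) [0.6022 0.2425 0.045 ] scene px [364.7 305.3]
box (293.0, 232.0) 10.0 rect ((294.25, 233.25), (4.949747085571289, 9.899495124816895), 45.0) [0.5362 0.1238 0.045 ] scene px [343.  250.1]
```

View pics/crop.png

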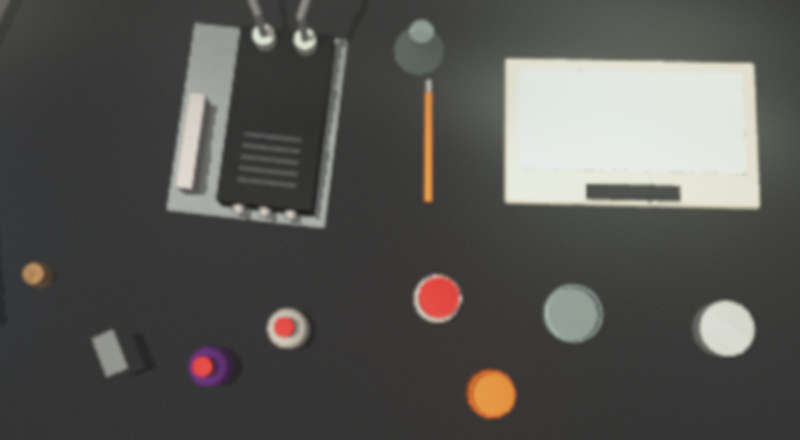

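Run:
```python
from h import *
from scipy.spatial.transform import Rotation as R
s=manip.state();print(R.from_rotvec(s['ee_rot']).as_matrix().round(3))
c=manip.get_calibration('wrist');V=np.array(c['view']);print(c['vertical_fov'],c['cx'],c['cy'],V[:3,:3].round(2),-V[:3,:3].T@V[:3,3])
```

```text
[[-0.001  0.381 -0.925]
 [ 0.002 -0.925 -0.381]
 [-1.    -0.002 -0.   ]]
71.0898000945086 314.688663936226 238.76267689706222 [[ 0.38 -0.92 -0.  ]
 [-0.89 -0.37  0.26]
 [-0.24 -0.1  -0.97]] [ 0.28894638 -0.53042687  0.37338187]
```

jog_arm:
  plan:
    - [[0.03, 0.04, 0], [0, 0, 0], -1]
    - [[0.06, 0.08, 0], [0, 0, 0.1], -1]
    - [[0.08, 0.11, 0], [0, 0, 0.2], -1]
    - [[0.1, 0.14, 0], [0, 0, 0.2], -1]
    - [[0.12, 0.17, 0], [0, 0, 0.2], -1]
    - [[0.14, 0.2, 0], [0, 0, 0.2], -1]
    - [[0.15, 0.22, 0], [0, 0, 0.2], -1]
    - [[0.15, 0.22, 0], [0, 0, 0.2], -1]

```text
time: 0.77
ee_pos: [0.3804, -0.3309, 0.2302]
ee_rot: [1.884, 0.581, -1.882]
contact_force: [-1.0, -0.8, 0.4]
gripper_width: 0.0857
```

Run:
```python
from h import *
im,c=snap('wrist','w1'); s=manip.state();print(s['ee_pos'])
print('puck exp',proj(c,[.401,-.298,.025]),'dish',proj(c,[.420,-.147,.016]),'tcp',proj(c,s['ee_pos']))
for p in[(.537,-.0794),(.6985,-.0905),(.6845,-.3669),(.5237,-.349)]:print(proj(c,[*p,.012]))
```

```text
[ 0.37942621 -0.33273129  0.23016536]
puck exp [299.6 178.9] dish [181.6  73.7] tcp [316.  298.2]
[179.  -92.1]
[ 289.3 -290.2]
[535.1 -39.7]
[409.8 104.6]
```

View pics/w1.png

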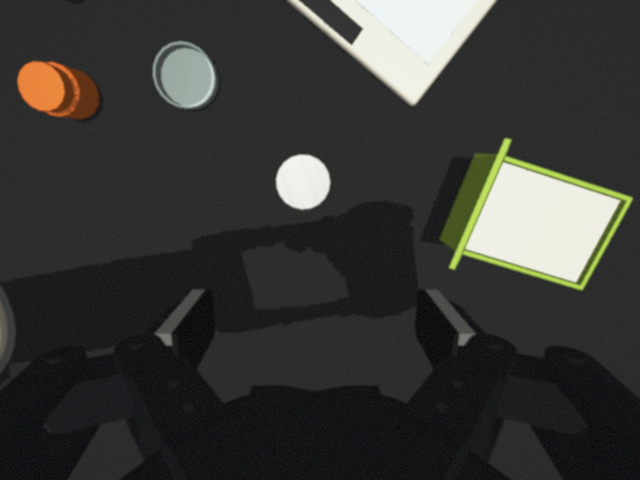

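The wrist view has the solid puck at (303,182), the open glass dish at (185,75) and the plate's near-right corner at (413,104). All are within a few pixels of prediction. I'll correct the positions from these.

```bash
cat >> h.py <<'E'
def blobat(im,c,mask,z,near,n=''):
    cs=[k for k in cv2.findContours(mask.astype(np.uint8),cv2.RETR_EXTERNAL,2)[0] if cv2.contourArea(k)>150]
    k=min(cs,key=lambda k:np.hypot(*(np.array(cv2.minEnclosingCircle(k)[0])-near)))
    e=cv2.fitEllipse(k);p=ray(c,*e[0],z);q=ray(c,e[0][0]+e[1][0]/2,e[0][1],z)
    print(n,np.round(e[0],1),np.round(e[1],1),'pos',p,'diam~',2*np.linalg.norm(p-q).round(4));return p
E
python3 - <<'E'
from h import *
c=manip.get_calibration('wrist');im=cv2.imread('pics/w1.png');g=cv2.cvtColor(im,6)
p=blobat(im,c,g>150,.025,(303,182),'puck'); print(p[:2]-manip.state()['ee_pos'][:2])
blobat(im,c,g>75,.016,(185,75),'dish')
print('corner',ray(c,413,104,.012),'strip corner',ray(c,357,44,.012))
E
```

```text
puck [302.6 181.4] [53. 54.] pos [ 0.3996 -0.3041  0.025 ] diam~ 0.0544
[0.02017379 0.02863129]
dish [183.7  74.6] [61.  70.2] pos [ 0.4194 -0.1514  0.016 ] diam~ 0.0594
corner [ 0.5247 -0.3536  0.012 ] strip corner [ 0.5369 -0.2753  0.012 ]
```

jog_arm:
  plan:
    - [[0.01, 0.015, -0.03], [0, 0, 0], -1]
    - [[0.02, 0.029, -0.06], [0, 0, 0], -1]
    - [[0.02, 0.029, -0.1], [0, 0, 0], -1]
    - [[0.02, 0.029, -0.14], [0, 0, 0], -1]
    - [[0.02, 0.029, -0.175], [0, 0, 0], -1]
    - [[0.02, 0.029, -0.205], [0, 0, 0], -1]
    - [[0.02, 0.029, -0.222], [0, 0, 0], -1]
    - [[0.02, 0.029, -0.23], [0, 0, 0], -1]
  newtons: 30

```text
time: 1.48
ee_pos: [0.3969, -0.3031, -0.0041]
ee_rot: [1.882, 0.584, -1.89]
contact_force: [-0.1, -0.6, -0.6]
gripper_width: 0.0848
```

jog_arm:
  plan:
    - [[0, 0, 0], [0, 0, 0], -1]
    - [[0, 0, 0], [0, 0, 0], 1]
    - [[0, 0, 0], [0, 0, 0], 1]
    - [[0, 0, 0], [0, 0, 0], 1]
    - [[0, 0, 0], [0, 0, 0], 1]
    - [[0, 0, 0], [0, 0, 0], 1]
    - [[0, 0, 0], [0, 0, 0], 1]
    - [[0, 0, 0], [0, 0, 0], 1]

```text
time: 2.15
ee_pos: [0.3978, -0.3041, -0.002]
ee_rot: [1.882, 0.58, -1.888]
contact_force: [-1.7, -0.6, 5.6]
gripper_width: 0.0548
```

jog_arm:
  plan:
    - [[0, 0, 0.04], [0, 0, 0], 1]
    - [[0, 0, 0.08], [0, 0, 0], 1]
    - [[0.03, 0.01, 0.1], [0, 0, 0], 1]
    - [[0.06, 0.02, 0.1], [0, 0, 0], 1]
    - [[0.09, 0.03, 0.1], [0, 0, 0], 1]
    - [[0.11, 0.04, 0.1], [0, 0, 0], 1]
    - [[0.12, 0.05, 0.1], [0, 0, 0], 1]
    - [[0.12, 0.05, 0.1], [0, 0, 0], 1]

```text
time: 2.82
ee_pos: [0.5192, -0.2519, 0.0975]
ee_rot: [1.881, 0.584, -1.886]
contact_force: [-0.0, -1.0, -2.1]
gripper_width: 0.055
```

Run:
```python
from h import *
im,c=snap('wrist','w2'); s=manip.state();print(s['ee_pos'],s['gripper_width'])
for p in[(.537,-.0794),(.6985,-.0905),(.6845,-.3669),(.5247,-.3536)]:print(proj(c,[*p,.012]))
print(np.array(c['view']).tolist())
```

```text
[ 0.51798568 -0.25305331  0.09745301] 0.05524234288360345
[102.   71.1]
[ 252.4 -195.7]
[604.7 137.5]
[431.5 311.8]
[[0.5622915432946946, -0.8269184508486197, -0.005839176773389627, -0.5001256678524939], [-0.797739488934548, -0.544283105628843, 0.25955270894650545, 0.27753592152199125], [-0.21780708926414313, -0.14128615138484676, -0.9657112898237964, 0.3266949702464656], [0.0, 0.0, 0.0, 1.0]]
```

View pics/w2.png

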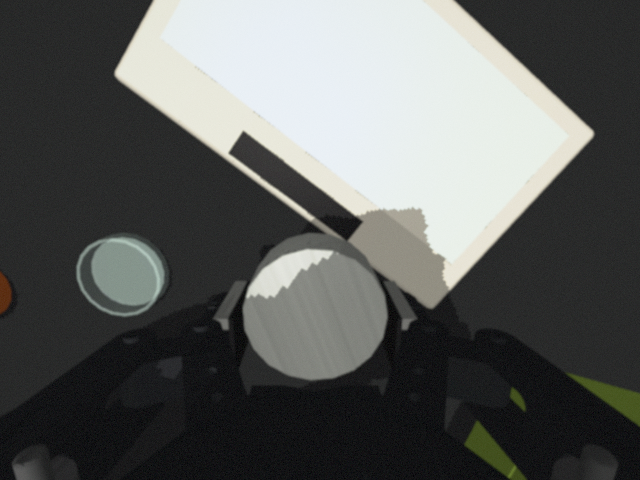

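The puck is held level in the jaws. The plate corners read near-left (118,74), near-right (434,306) and far-right (592,133).

Run:
```python
from h import *
c=manip.get_calibration('wrist')
a,b,d=[ray(c,*p,.012)[:2] for p in[(117,73),(434,307),(593,133)]]
print(a,b,d,np.linalg.norm(a-b),np.linalg.norm(b-d)); m=(a+d)/2;print('mid',m,'yaw',np.arctan2(*(-(a-b))[[0]],(a-b)[1]),np.arctan2(*(d-b)[::-1]))
print('puck top seen',ray(c,315.5,310,.1195))
```

```text
[ 0.5401 -0.089 ] [ 0.5274 -0.3538] [ 0.6808 -0.3599] 0.26510437567116846 0.15352123631602238
mid [ 0.61045 -0.22445] yaw -0.047924002160342136 -0.03974437924702281
puck top seen [ 0.5213 -0.2518  0.1195]
```

jog_arm:
  plan:
    - [[0.03, 0.01, 0], [0, 0, 0], 1]
    - [[0.06, 0.02, 0], [0, 0, 0], 1]
    - [[0.092, 0.028, -0.01], [0, 0, 0], 1]
    - [[0.092, 0.028, -0.03], [0, 0, 0], 1]
    - [[0.092, 0.028, -0.055], [0, 0, 0], 1]
    - [[0.092, 0.028, -0.075], [0, 0, 0], 1]
    - [[0.092, 0.028, -0.082], [0, 0, 0], 1]
    - [[0.092, 0.028, -0.085], [0, 0, 0], 1]

```text
time: 3.53
ee_pos: [0.6079, -0.2254, 0.0106]
ee_rot: [1.878, 0.584, -1.892]
contact_force: [0.2, 0.5, -1.0]
gripper_width: 0.0549
```

jog_arm:
  plan:
    - [[0, 0, 0], [0, 0, 0], 1]
    - [[0, 0, 0], [0, 0, 0], 1]

```text
time: 3.7
ee_pos: [0.6079, -0.2262, 0.012]
ee_rot: [1.879, 0.583, -1.891]
contact_force: [0.4, -0.6, -1.0]
gripper_width: 0.0549
```

jog_arm:
  plan:
    - [[0.002, 0.002, -0.002], [0, 0, 0], 1]
    - [[0.002, 0.002, -0.002], [0, 0, 0], 1]
    - [[0.002, 0.002, -0.001], [0, 0, 0], -1]
    - [[0.002, 0.002, -0.001], [0, 0, 0], -1]
    - [[0.002, 0.002, -0.001], [0, 0, 0], -1]
    - [[0.002, 0.002, -0.001], [0, 0, 0], -1]
    - [[0.002, 0.002, 0.03], [0, 0, 0], -1]
    - [[0.002, 0.002, 0.07], [0, 0, 0], -1]

```text
time: 4.37
ee_pos: [0.6072, -0.223, 0.0774]
ee_rot: [1.874, 0.59, -1.901]
contact_force: [-0.1, -0.5, -0.4]
gripper_width: 0.0854
```

jog_arm:
  plan:
    - [[-0.03, 0, 0.04], [0, 0, 0], -1]
    - [[-0.065, 0.01, 0.06], [0, 0, 0], -1]
    - [[-0.1, 0.02, 0.07], [0, 0, 0], -1]
    - [[-0.13, 0.03, 0.08], [0, 0, 0], -1]
    - [[-0.16, 0.04, 0.08], [0, 0, 0], -1]
    - [[-0.18, 0.05, 0.08], [0, 0, 0], -1]
    - [[-0.19, 0.05, 0.08], [0, 0, 0], -1]
    - [[-0.19, 0.05, 0.08], [0, 0, 0], -1]

```text
time: 5.03
ee_pos: [0.4159, -0.1728, 0.1583]
ee_rot: [1.875, 0.588, -1.899]
contact_force: [0.8, -0.8, -0.4]
gripper_width: 0.0857
```

Run:
```python
from h import *
im,c=snap('wrist','w3'); s=manip.state();print(s['ee_pos'],s['gripper_width'])
print('dish',proj(c,[.419,-.151,.016]),'puck',proj(c,[.612,-.224,.037]),'corners',[proj(c,p+(.012,)) for p in[(.5401,-.089),(.5274,-.3538)]])
```

```text
[ 0.41692578 -0.17305112  0.15810855] 0.08510910667784877
dish [297.5 207.9] puck [534.9  45.2] corners [array([317. ,  31.9]), array([557.8, 234.4])]
```

View pics/w3.png

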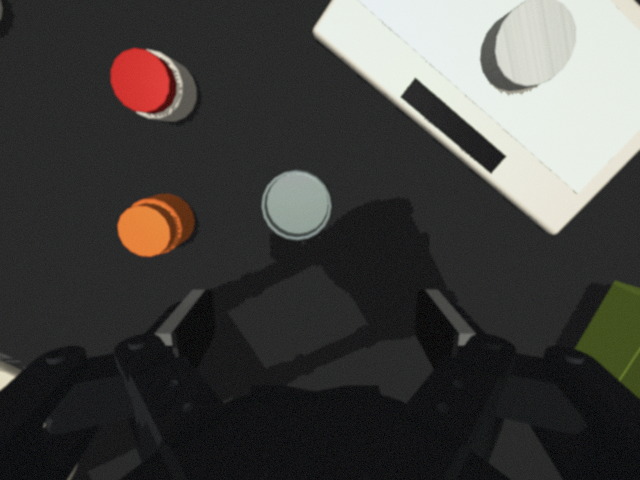

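The puck stands on the plate with its top at (536,42), predicted (535,45). The dish rim is at (296,205) and the red jar cap at (142,80).

Run:
```python
from h import *
c=manip.get_calibration('wrist');e=manip.state()['ee_pos']
p=ray(c,296.5,205,.016);print('dish',p,p-e,ray(c,262,205,.016),ray(c,331,205,.016));print('jar',ray(c,142,80.5,.046),'orange',ray(c,146,230,.046));print('puck',ray(c,536,42,.037))
```

```text
dish [ 0.4217 -0.1491  0.016 ] [ 0.00477422  0.02395112 -0.14210855] [ 0.405  -0.1247  0.016 ] [ 0.4383 -0.1736  0.016 ]
jar [ 0.4399 -0.0101  0.046 ] orange [ 0.3439 -0.0608  0.046 ]
puck [ 0.6148 -0.2235  0.037 ]
```

jog_arm:
  plan:
    - [[0.002, 0.012, -0.03], [0, 0, 0], -1]
    - [[0.004, 0.023, -0.06], [0, 0, 0], -1]
    - [[0.004, 0.023, -0.1], [0, 0, 0], -1]
    - [[0.004, 0.023, -0.13], [0, 0, 0], -1]
    - [[0.004, 0.023, -0.15], [0, 0, 0], -1]
    - [[0.004, 0.023, -0.158], [0, 0, 0], -1]
    - [[0.004, 0.023, -0.161], [0, 0, 0], -1]
    - [[0.004, 0.023, -0.161], [0, 0, 0], -1]
  newtons: 20

```text
time: 5.75
ee_pos: [0.4214, -0.1502, -0.0027]
ee_rot: [1.875, 0.588, -1.9]
contact_force: [0.2, -0.3, 0.4]
gripper_width: 0.0849
```

jog_arm:
  plan:
    - [[0, 0, 0], [0, 0, 0], 1]
    - [[0, 0, 0], [0, 0, 0], 1]
    - [[0, 0, 0], [0, 0, 0], 1]
    - [[0, 0, 0], [0, 0, 0], 1]
    - [[0, 0, 0], [0, 0, 0], 1]
    - [[0, 0, 0], [0, 0, 0], 1]
    - [[0, 0, 0], [0, 0, 0], 1]

```text
time: 6.33
ee_pos: [0.4227, -0.1508, -0.0007]
ee_rot: [1.877, 0.585, -1.896]
contact_force: [0.6, 0.0, 5.7]
gripper_width: 0.0582
```

jog_arm:
  plan:
    - [[0, 0, 0.03], [0, 0, 0], 1]
    - [[0, 0, 0.07], [0, 0, 0], 1]
    - [[0.03, -0.01, 0.09], [0, 0, 0], 1]
    - [[0.06, -0.02, 0.09], [0, 0, 0], 1]
    - [[0.09, -0.03, 0.09], [0, 0, 0], 1]
    - [[0.11, -0.04, 0.09], [0, 0, 0], 1]
    - [[0.12, -0.05, 0.09], [0, 0, 0], 1]
    - [[0.12, -0.05, 0.09], [0, 0, 0], 1]

```text
time: 7.0
ee_pos: [0.5441, -0.2021, 0.089]
ee_rot: [1.877, 0.584, -1.896]
contact_force: [0.2, -0.4, -0.6]
gripper_width: 0.0583
```

Run:
```python
from h import *
im,c=snap('wrist','w4'); s=manip.state();print(s['ee_pos'],s['gripper_width'])
print('puck',proj(c,[.613,-.224,.037]))
```

```text
[ 0.54304985 -0.20123939  0.08890422] 0.05797962151553003
puck [413.6 184.6]
```

View pics/w4.png

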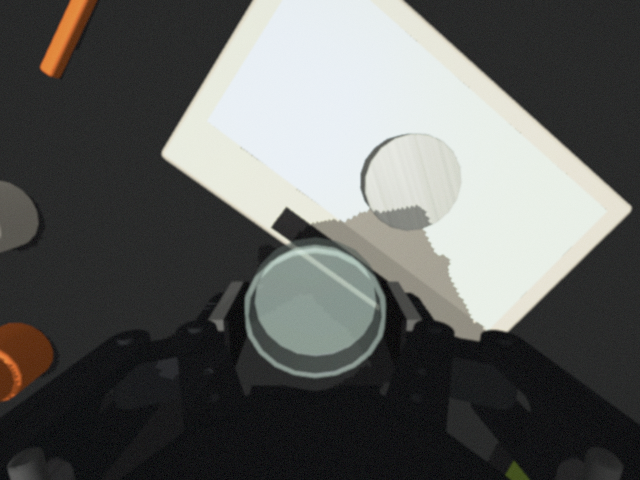

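The dish is held level with its rim centre at (315,311). The puck top is at (412,182).

Run:
```python
from h import *
c=manip.get_calibration('wrist');e=manip.state()['ee_pos']
print('puck',ray(c,412,182,.037),'dish',ray(c,315,311,.106),e)
a,d=ray(c,163,154,.012),ray(c,630,209,.012);print(a,d,(a+d)/2)
```

```text
puck [ 0.6125 -0.2214  0.037 ] dish [ 0.5439 -0.2015  0.106 ] [ 0.54304985 -0.20123939  0.08890422]
[ 0.5395 -0.0865  0.012 ] [ 0.6802 -0.3572  0.012 ] [ 0.60985 -0.22185  0.012  ]
```

jog_arm:
  plan:
    - [[0.035, -0.01, 0], [0, 0, 0], 1]
    - [[0.0685, -0.02, 0], [0, 0, 0], 1]
    - [[0.0685, -0.02, -0.015], [0, 0, 0], 1]
    - [[0.0685, -0.02, -0.03], [0, 0, 0], 1]
    - [[0.0685, -0.02, -0.04], [0, 0, 0], 1]
    - [[0.0685, -0.02, -0.047], [0, 0, 0], 1]
    - [[0.0685, -0.02, -0.05], [0, 0, 0], 1]
    - [[0.0685, -0.02, -0.051], [0, 0, 0], 1]

```text
time: 7.72
ee_pos: [0.6109, -0.221, 0.0379]
ee_rot: [1.877, 0.585, -1.897]
contact_force: [-0.1, -0.5, -0.2]
gripper_width: 0.0583
```

jog_arm:
  plan:
    - [[0, 0, 0], [0, 0, 0], 1]

```text
time: 7.8
ee_pos: [0.6109, -0.2209, 0.0388]
ee_rot: [1.877, 0.585, -1.896]
contact_force: [-0.5, 0.0, 0.2]
gripper_width: 0.058
```

jog_arm:
  plan:
    - [[0, 0, -0.003], [0, 0, 0], 1]
    - [[0, 0, -0.003], [0, 0, 0], 1]
    - [[0, 0, -0.002], [0, 0, 0], -1]
    - [[0, 0, -0.002], [0, 0, 0], -1]
    - [[0, 0, -0.002], [0, 0, 0], -1]
    - [[0, 0, 0.01], [0, 0, 0], -1]
    - [[0, 0, 0.045], [0, 0, 0], -1]
    - [[0, 0, 0.085], [0, 0, 0], -1]

```text
time: 8.47
ee_pos: [0.6092, -0.2202, 0.1219]
ee_rot: [1.874, 0.589, -1.903]
contact_force: [0.5, 0.0, 1.3]
gripper_width: 0.0855
```

jog_arm:
  plan:
    - [[-0.02, 0.02, 0.03], [0, 0, 0.11], -1]
    - [[-0.05, 0.04, 0.04], [0, 0, 0.23], -1]
    - [[-0.08, 0.06, 0.04], [0, 0, 0.35], -1]
    - [[-0.1, 0.09, 0.04], [0, 0, 0.47], -1]
    - [[-0.12, 0.11, 0.04], [0, 0, 0.59], -1]
    - [[-0.14, 0.13, 0.04], [0, 0, 0.7], -1]
    - [[-0.16, 0.15, 0.04], [0, 0, 0.82], -1]
    - [[-0.17, 0.17, 0.04], [0, 0, 0.93], -1]

```text
time: 9.13
ee_pos: [0.4376, -0.0495, 0.1633]
ee_rot: [1.226, 1.192, -1.257]
contact_force: [-0.0, 0.7, -0.6]
gripper_width: 0.0854
```

Run:
```python
from h import *
from scipy.spatial.transform import Rotation as R
im,c=snap('wrist','w5'); s=manip.state();print(s['ee_pos'],s['gripper_width'],s['joint_positions'].round(2));m=R.from_rotvec(s['ee_rot']).as_matrix();print('jaw',m[:,1].round(3))
hsv=cv2.cvtColor(im,cv2.COLOR_BGR2HSV);g=hsv[...,2];red=((hsv[...,0]<8)|(hsv[...,0]>172))&(hsv[...,1]>150)&(g>90)
u=proj(c,[.44,-.01,.046]);print(u);p=blobat(im,c,red,.046,u,'jar');print(p-s['ee_pos'])
print('bottle at',proj(c,[.412,.145,.078]))
t,tc=snap('top','t2');cv2.imwrite('pics/t2c.png',cv2.resize(t[120:260,370:550],None,fx=3,fy=3))
```

```text
[ 0.43710902 -0.04656353  0.16366477] 0.08537251405941511 [-0.18 -0.34  1.74 -0.01  1.75 -0.14]
jaw [ 0.999 -0.034 -0.015]
[318.  181.4]
jar [315.3 179.2] [50.6 52.8] pos [ 0.438  -0.0083  0.046 ] diam~ 0.0386
[ 0.00089098  0.03826353 -0.11766477]
bottle at [256.1 -93.4]
```

View pics/t2c.png

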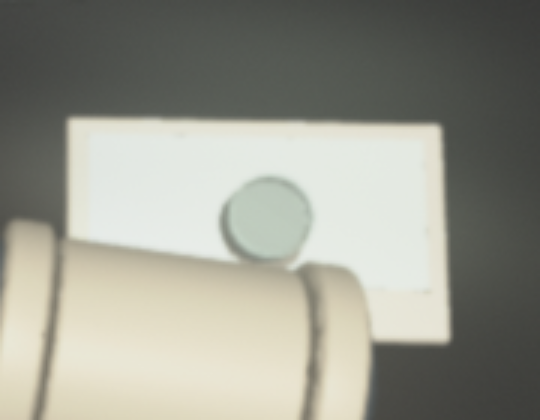

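View pics/w5.png

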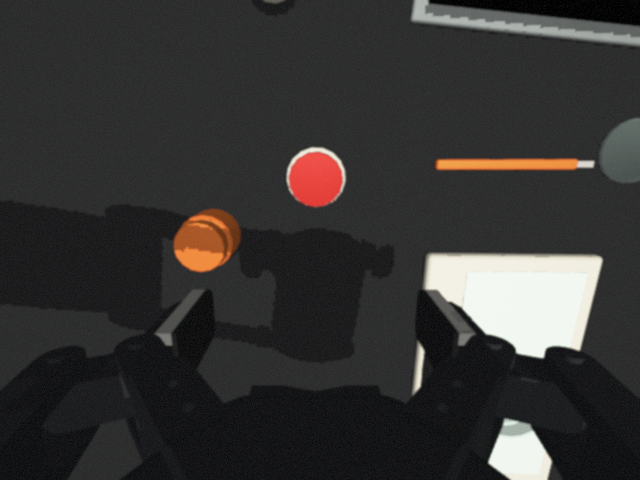

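The dish sits on the puck, and the jar cap is at (315,179). I'll pick the jar now; the orange decoy at (203,243) is clear of the jaws.

jog_arm:
  plan:
    - [[0, 0.02, -0.02], [0, 0, 0], -1]
    - [[0.001, 0.038, -0.04], [0, 0, 0], -1]
    - [[0.001, 0.038, -0.07], [0, 0, 0], -1]
    - [[0.001, 0.038, -0.1], [0, 0, 0], -1]
    - [[0.001, 0.038, -0.13], [0, 0, 0], -1]
    - [[0.001, 0.038, -0.15], [0, 0, 0], -1]
    - [[0.001, 0.038, -0.163], [0, 0, 0], -1]
    - [[0.001, 0.038, -0.164], [0, 0, 0], -1]
  newtons: 30

```text
time: 9.9
ee_pos: [0.4378, -0.0106, -0.0031]
ee_rot: [1.226, 1.195, -1.261]
contact_force: [1.0, 0.2, 0.0]
gripper_width: 0.0852
```

jog_arm:
  plan:
    - [[0, 0, 0], [0, 0, 0], 1]
    - [[0, 0, 0], [0, 0, 0], 1]
    - [[0, 0, 0], [0, 0, 0], 1]
    - [[0, 0, 0], [0, 0, 0], 1]
    - [[0, 0, 0], [0, 0, 0], 1]
    - [[0, 0, 0], [0, 0, 0], 1]
    - [[0, 0, 0], [0, 0, 0], 1]

```text
time: 10.48
ee_pos: [0.439, -0.0108, -0.0013]
ee_rot: [1.227, 1.192, -1.259]
contact_force: [-1.2, -1.1, 5.9]
gripper_width: 0.0468
```

jog_arm:
  plan:
    - [[0, 0, 0.04], [0, 0, 0], 1]
    - [[0, 0, 0.08], [0, 0, 0], 1]
    - [[0, 0, 0.12], [0, 0, 0], 1]
    - [[0.02, -0.03, 0.13], [0, 0, 0], 1]
    - [[0.04, -0.065, 0.13], [0, 0, 0], 1]
    - [[0.06, -0.1, 0.13], [0, 0, 0], 1]
    - [[0.08, -0.13, 0.13], [0, 0, 0], 1]
    - [[0.1, -0.165, 0.13], [0, 0, 0], 1]

```text
time: 11.15
ee_pos: [0.5399, -0.177, 0.129]
ee_rot: [1.228, 1.192, -1.258]
contact_force: [0.4, 1.0, 0.1]
gripper_width: 0.0472
```

jog_arm:
  plan:
    - [[0.02, -0.035, 0], [0, 0, 0], 1]
    - [[0.04, -0.07, 0], [0, 0, 0], 1]
    - [[0.055, -0.1, 0], [0, 0, 0], 1]
    - [[0.068, -0.129, 0], [0, 0, 0], 1]
    - [[0.068, -0.129, -0.02], [0, 0, 0], 1]
    - [[0.068, -0.129, -0.04], [0, 0, 0], 1]
    - [[0.068, -0.129, -0.06], [0, 0, 0], 1]
    - [[0.068, -0.129, -0.06], [0, 0, 0], 1]

```text
time: 11.82
ee_pos: [0.6056, -0.305, 0.0629]
ee_rot: [1.227, 1.201, -1.262]
contact_force: [0.2, 0.5, -2.3]
gripper_width: 0.0469
```

Run:
```python
from h import *
im,c=snap('wrist','w6'); s=manip.state();print(s['ee_pos'],s['gripper_width'])
print('dish',proj(c,[.612,-.222,.053]),[proj(c,p+(.012,)) for p in[(.6805,-.359),(.53,-.354),(.536,-.0850),(.691,-.0925)]])
```

```text
[ 0.60627666 -0.30523957  0.0654729 ] 0.047000875854754647
dish [322. 104.] [array([436.7, 334.3]), array([204.4, 334. ]), array([ 138., -208.]), array([ 493.1, -213.8])]
```

View pics/w6.png

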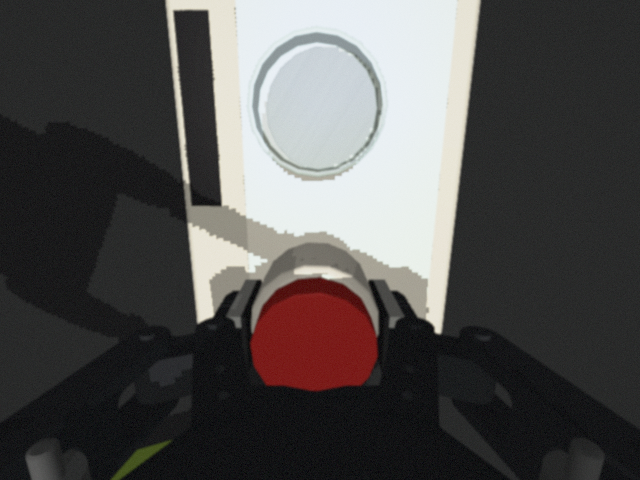

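The view shows the dish centred on the puck at (317,100) and the plate edges at about u=177 and u=468 on row 100. The jar is over the plate.

Run:
```python
from h import *
im=cv2.imread('pics/w6.png');g=cv2.cvtColor(im,6);c=manip.get_calibration('wrist')
for v in(30,90,150,280):
    x=np.where(g[v]>120)[0];l,r=ray(c,x[0],v,.012),ray(c,x[-1]+1,v,.012);print(v,x[0],x[-1],l,r,(l+r)/2,r[0]-l[0])
print('dish',ray(c,317,100,.053))
```

```text
30 168 476 [ 0.5342 -0.1776  0.012 ] [ 0.6937 -0.1856  0.012 ] [ 0.61395 -0.1816   0.012  ] 0.15949999999999998
90 174 469 [ 0.5329 -0.2065  0.012 ] [ 0.6924 -0.214   0.012 ] [ 0.61265 -0.21025  0.012  ] 0.15949999999999998
150 180 462 [ 0.5314 -0.238   0.012 ] [ 0.6909 -0.245   0.012 ] [ 0.61115 -0.2415   0.012  ] 0.15949999999999998
280 193 447 [ 0.5276 -0.3173  0.012 ] [ 0.6873 -0.3231  0.012 ] [ 0.60745 -0.3202   0.012  ] 0.15970000000000006
dish [ 0.6106 -0.2202  0.053 ]
```

jog_arm:
  plan:
    - [[0.002, -0.002, -0.02], [0, 0, 0], 1]
    - [[0.002, -0.002, -0.035], [0, 0, 0], 1]
    - [[0.002, -0.002, -0.045], [0, 0, 0], 1]
    - [[0.002, -0.002, -0.05], [0, 0, 0], 1]
    - [[0.002, -0.002, -0.053], [0, 0, 0], 1]
    - [[0.002, -0.002, -0.053], [0, 0, 0], 1]

```text
time: 12.37
ee_pos: [0.6082, -0.3071, 0.0123]
ee_rot: [1.227, 1.199, -1.261]
contact_force: [-0.6, -0.2, -0.8]
gripper_width: 0.047
```

jog_arm:
  plan:
    - [[0, 0, -0.002], [0, 0, 0], 1]
    - [[0, 0, -0.002], [0, 0, 0], 1]
    - [[0, 0, -0.001], [0, 0, 0], -1]
    - [[0, 0, -0.001], [0, 0, 0], -1]
    - [[0, 0, -0.001], [0, 0, 0], -1]
    - [[0, 0, 0.01], [0, 0, 0], -1]
    - [[0, 0, 0.05], [0, 0, 0], -1]
    - [[0, 0, 0.09], [0, 0, 0], -1]

```text
time: 13.03
ee_pos: [0.6067, -0.3062, 0.101]
ee_rot: [1.227, 1.204, -1.263]
contact_force: [1.1, 0.4, 0.5]
gripper_width: 0.0854
```

jog_arm:
  plan:
    - [[-0.01, 0.02, 0.035], [0, 0, 0], -1]
    - [[-0.03, 0.05, 0.06], [0, 0, 0], -1]
    - [[-0.05, 0.085, 0.08], [0, 0, 0], -1]
    - [[-0.07, 0.12, 0.08], [0, 0, 0], -1]
    - [[-0.09, 0.155, 0.08], [0, 0, 0], -1]
    - [[-0.11, 0.19, 0.08], [0, 0, 0], -1]
    - [[-0.13, 0.225, 0.08], [0, 0, 0], -1]
    - [[-0.15, 0.26, 0.08], [0, 0, 0], -1]

```text
time: 13.7
ee_pos: [0.4554, -0.0448, 0.1822]
ee_rot: [1.228, 1.203, -1.262]
contact_force: [0.5, 0.8, 0.0]
gripper_width: 0.0852
```

jog_arm:
  plan:
    - [[-0.01, 0.035, 0], [0, 0, 0], -1]
    - [[-0.02, 0.07, 0], [0, 0, 0], -1]
    - [[-0.03, 0.1, 0], [0, 0, 0], -1]
    - [[-0.042, 0.13, 0], [0, 0, 0], -1]
    - [[-0.042, 0.15, 0], [0, 0, 0], -1]
    - [[-0.042, 0.15, 0], [0, 0, 0], -1]

```text
time: 14.2
ee_pos: [0.4127, 0.1083, 0.1837]
ee_rot: [1.227, 1.205, -1.256]
contact_force: [0.3, 0.3, -0.7]
gripper_width: 0.0856
```

Run:
```python
from h import *
im,c=snap('wrist','w7'); s=manip.state();print(s['ee_pos'],s['gripper_width'])
hsv=cv2.cvtColor(im,cv2.COLOR_BGR2HSV);g=hsv[...,2];red=((hsv[...,0]<8)|(hsv[...,0]>172))&(hsv[...,1]>150)&(g>60)
u=proj(c,[.412,.145,.078]);print(u);p=blobat(im,c,red,.078,u,'bottle');print(p-s['ee_pos'])
```

```text
[0.41308959 0.10665704 0.18345462] 0.08539149492581334
[314.9 188.2]
bottle [314.2 188.3] [22.7 25. ] pos [0.4115 0.1449 0.078 ] diam~ 0.0166
[-0.00158959  0.03824296 -0.10545462]
```

View pics/w7.png

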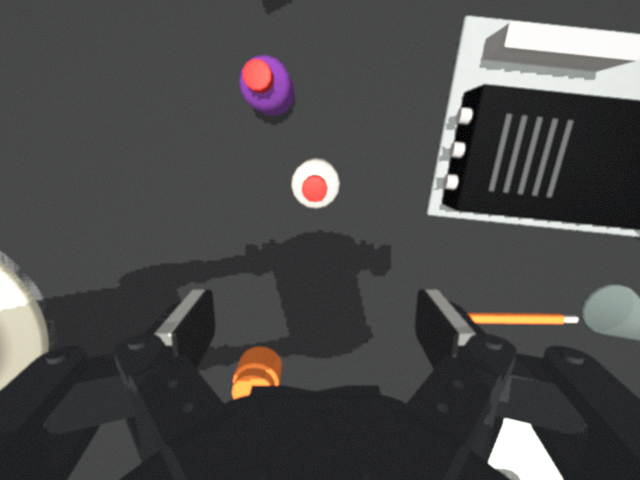

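The white bottle's cap is at (314,188), and the purple decoy at (262,82) is left alone. I'll pick the bottle.

jog_arm:
  plan:
    - [[-0.001, 0.019, -0.01], [0, 0, 0], -1]
    - [[-0.001, 0.038, -0.03], [0, 0, 0], -1]
    - [[-0.001, 0.038, -0.06], [0, 0, 0], -1]
    - [[-0.001, 0.038, -0.09], [0, 0, 0], -1]
    - [[-0.001, 0.038, -0.12], [0, 0, 0], -1]
    - [[-0.001, 0.038, -0.15], [0, 0, 0], -1]
    - [[-0.001, 0.038, -0.168], [0, 0, 0], -1]
    - [[-0.001, 0.038, -0.171], [0, 0, 0], -1]

```text
time: 14.92
ee_pos: [0.41, 0.1429, 0.0087]
ee_rot: [1.223, 1.206, -1.265]
contact_force: [0.9, 0.9, -0.7]
gripper_width: 0.0854
```

jog_arm:
  plan:
    - [[0, 0, 0.002], [0, 0, 0], 1]
    - [[0, 0, 0.002], [0, 0, 0], 1]
    - [[0, 0, 0.002], [0, 0, 0], 1]
    - [[0, 0, 0.002], [0, 0, 0], 1]
    - [[0, 0, 0.002], [0, 0, 0], 1]
    - [[0, 0, 0.002], [0, 0, 0], 1]
    - [[0, 0, 0.002], [0, 0, 0], 1]
    - [[0, 0, 0.002], [0, 0, 0], 1]

```text
time: 15.58
ee_pos: [0.4113, 0.1431, 0.0129]
ee_rot: [1.225, 1.204, -1.262]
contact_force: [-1.3, -0.8, 7.2]
gripper_width: 0.0393
```

jog_arm:
  plan:
    - [[0, 0, 0.04], [0, 0, 0], 1]
    - [[0, 0, 0.08], [0, 0, 0], 1]
    - [[0, -0.02, 0.11], [0, 0, 0], 1]
    - [[0.01, -0.055, 0.12], [0, 0, 0], 1]
    - [[0.02, -0.09, 0.12], [0, 0, 0], 1]
    - [[0.03, -0.125, 0.12], [0, 0, 0], 1]
    - [[0.04, -0.16, 0.12], [0, 0, 0], 1]
    - [[0.06, -0.19, 0.12], [0, 0, 0], 1]

```text
time: 16.25
ee_pos: [0.4709, -0.0491, 0.1338]
ee_rot: [1.225, 1.202, -1.261]
contact_force: [-0.2, 1.0, -0.8]
gripper_width: 0.0393
```

jog_arm:
  plan:
    - [[0.03, -0.02, 0], [0, 0, 0], 1]
    - [[0.06, -0.04, 0], [0, 0, 0], 1]
    - [[0.09, -0.06, 0], [0, 0, 0], 1]
    - [[0.12, -0.08, 0], [0, 0, 0], 1]
    - [[0.1445, -0.094, 0], [0, 0, 0], 1]
    - [[0.1445, -0.094, -0.02], [0, 0, 0], 1]
    - [[0.1445, -0.094, -0.04], [0, 0, 0], 1]
    - [[0.1445, -0.094, -0.06], [0, 0, 0], 1]

```text
time: 16.92
ee_pos: [0.6161, -0.1435, 0.073]
ee_rot: [1.225, 1.202, -1.261]
contact_force: [-0.5, 0.4, -0.3]
gripper_width: 0.0392
```

jog_arm:
  plan:
    - [[0, 0, -0.015], [0, 0, 0], 1]
    - [[0, 0, -0.03], [0, 0, 0], 1]
    - [[0, 0, -0.04], [0, 0, 0], 1]
    - [[0, 0, -0.044], [0, 0, 0], 1]
    - [[0, 0, -0.046], [0, 0, 0], 1]
    - [[0, 0, -0.046], [0, 0, 0], 1]

```text
time: 17.42
ee_pos: [0.6163, -0.1435, 0.0274]
ee_rot: [1.225, 1.201, -1.261]
contact_force: [0.3, -0.3, -1.9]
gripper_width: 0.0395
```

jog_arm:
  plan:
    - [[0, 0.001, -0.003], [0, 0, 0], 1]
    - [[0, 0.001, -0.003], [0, 0, 0], 1]
    - [[0, 0.001, -0.002], [0, 0, 0], -1]
    - [[0, 0.001, -0.002], [0, 0, 0], -1]
    - [[0, 0.001, -0.002], [0, 0, 0], -1]
    - [[0, 0.001, 0.01], [0, 0, 0], -1]
    - [[0, 0.001, 0.05], [0, 0, 0], -1]
    - [[0, 0.001, 0.09], [0, 0, 0], -1]

```text
time: 18.08
ee_pos: [0.6148, -0.1421, 0.1166]
ee_rot: [1.224, 1.206, -1.264]
contact_force: [0.9, -0.7, 0.4]
gripper_width: 0.0853
```

jog_arm:
  plan:
    - [[-0.01, 0.01, 0.035], [0, 0, -0.1], -1]
    - [[-0.03, 0.04, 0.06], [0, 0, -0.22], -1]
    - [[-0.05, 0.07, 0.08], [0, 0, -0.34], -1]
    - [[-0.08, 0.1, 0.1], [0, 0, -0.46], -1]
    - [[-0.11, 0.12, 0.1], [0, 0, -0.58], -1]
    - [[-0.14, 0.15, 0.1], [0, 0, -0.7], -1]
    - [[-0.17, 0.17, 0.1], [0, 0, -0.82], -1]
    - [[-0.2, 0.2, 0.1], [0, 0, -0.94], -1]

```text
time: 18.75
ee_pos: [0.4143, 0.0571, 0.218]
ee_rot: [1.888, 0.595, -1.91]
contact_force: [-0.1, 0.6, -0.2]
gripper_width: 0.0855
```

jog_arm:
  plan:
    - [[-0.01, 0.035, 0], [0, 0, -0.1], -1]
    - [[-0.02, 0.07, 0], [0, 0, -0.19], -1]
    - [[-0.03, 0.1, 0], [0, 0, -0.19], -1]
    - [[-0.05, 0.13, 0], [0, 0, -0.19], -1]
    - [[-0.06, 0.16, 0], [0, 0, -0.19], -1]
    - [[-0.07, 0.19, 0], [0, 0, -0.19], -1]
    - [[-0.08, 0.22, 0], [0, 0, -0.19], -1]
    - [[-0.08, 0.22, 0], [0, 0, -0.19], -1]

```text
time: 19.42
ee_pos: [0.3321, 0.281, 0.2191]
ee_rot: [2.005, 0.436, -2.022]
contact_force: [-0.1, -0.2, -0.4]
gripper_width: 0.0853
```

Run:
```python
from h import *
from scipy.spatial.transform import Rotation as R
im,c=snap('wrist','w8'); s=manip.state();print(s['ee_pos'],s['gripper_width'],s['joint_positions'].round(2),R.from_rotvec(s['ee_rot']).as_matrix()[:,1].round(3))
print(proj(c,[.3916,.3163,.07]),proj(c,[.3916,.3163,0]))
```

```text
[0.33304796 0.27899047 0.21909495] 0.08527427828608743 [ 0.6  -0.36  1.67  0.03  1.84  1.78] [ 0.388 -0.921 -0.028]
[308.3 144.1] [311.5 144.9]
```

View pics/w8.png

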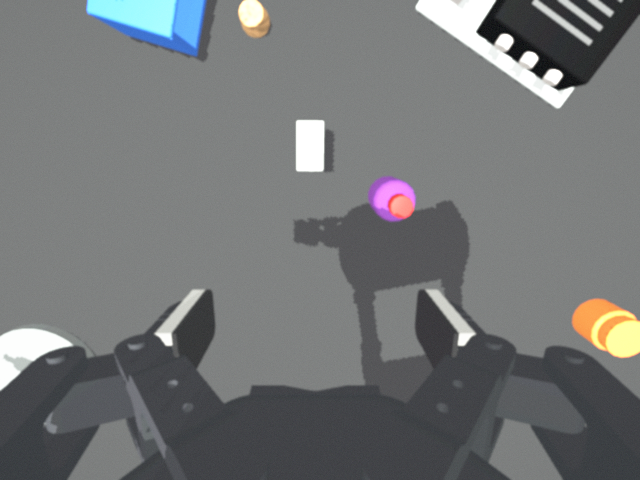

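The spacer's top face is at (310,146), lined up with the jaws. The purple decoy at (395,203) lies outside the fingers' path.

Run:
```python
from h import *
from scipy.spatial.transform import Rotation as R
c=manip.get_calibration('wrist');s=manip.state();im=cv2.imread('pics/w8.png');g=cv2.cvtColor(im,6)
m=np.zeros_like(g);m[100:190,285:335]=(g[100:190,285:335]>150)
r=cv2.minAreaRect(max(cv2.findContours(m,0,2)[0],key=cv2.contourArea));b=cv2.boxPoints(r);w=np.array([ray(c,*p,.07)[:2] for p in b]);print(r,w.tolist(),w.mean(0),w.mean(0)-s['ee_pos'][:2])
for i in range(4):print(np.linalg.norm(w[i]-w[i-1]),np.arctan2(*(w[i]-w[i-1])[::-1]))
print(R.from_rotvec(s['ee_rot']).as_matrix().round(3))
```

```text
((309.5, 145.5), (53.0, 29.0), 90.0) [[0.4068, 0.3317], [0.416, 0.3097], [0.3767, 0.2928], [0.367, 0.3156]] [0.391625 0.31245 ] [0.05857704 0.03345953]
0.04293308747341612 0.38439909101387426
0.023846173697262222 -1.17471488523059
0.04277966806790346 -2.7354731208374963
0.024777610861420826 1.973038410749054
[[-0.013  0.388 -0.922]
 [ 0.025 -0.921 -0.388]
 [-1.    -0.028  0.002]]
```

jog_arm:
  plan:
    - [[0.03, 0.017, 0], [-0.026, -0.011, 0], -1]
    - [[0.0585, 0.0335, 0], [-0.026, -0.011, 0], -1]
    - [[0.0585, 0.0335, -0.035], [-0.026, -0.011, 0], -1]
    - [[0.0585, 0.0335, -0.07], [-0.026, -0.011, 0], -1]
    - [[0.0585, 0.0335, -0.105], [-0.026, -0.011, 0], -1]
    - [[0.0585, 0.0335, -0.14], [-0.026, -0.011, 0], -1]
    - [[0.0585, 0.0335, -0.17], [-0.026, -0.011, 0], -1]
    - [[0.0585, 0.0335, -0.176], [-0.026, -0.011, 0], -1]
  newtons: 30

```text
time: 20.13
ee_pos: [0.3894, 0.3095, 0.0376]
ee_rot: [1.991, 0.397, -2.012]
contact_force: [-0.6, -0.5, -1.2]
gripper_width: 0.0852
```

jog_arm:
  plan:
    - [[0, 0, 0], [0, 0, 0], 1]
    - [[0, 0, 0], [0, 0, 0], 1]
    - [[0, 0, 0], [0, 0, 0], 1]
    - [[0, 0, 0], [0, 0, 0], 1]
    - [[0, 0, 0], [0, 0, 0], 1]
    - [[0, 0, 0], [0, 0, 0], 1]
    - [[0, 0, 0], [0, 0, 0], 1]
    - [[0, 0, 0], [0, 0, 0], 1]
  newtons: 40

```text
time: 20.8
ee_pos: [0.3904, 0.3101, 0.0395]
ee_rot: [1.994, 0.399, -2.009]
contact_force: [0.1, -0.3, 5.8]
gripper_width: 0.0218
```

jog_arm:
  plan:
    - [[0, 0, 0], [0, 0, 0], 0.2]
    - [[0, 0, 0], [0, 0, 0], 0.2]
    - [[0.001, 0.002, 0.003], [0, 0, 0], 0.2]
    - [[0.001, 0.002, 0.005], [0, 0, 0], 0.2]
    - [[0.001, 0.002, 0.005], [0, 0, 0], 1]
    - [[0.001, 0.002, 0.005], [0, 0, 0], 1]
    - [[0.001, 0.002, 0.005], [0, 0, 0], 1]
    - [[0.001, 0.002, 0.005], [0, 0, 0], 1]

```text
time: 21.47
ee_pos: [0.3916, 0.3122, 0.045]
ee_rot: [1.995, 0.399, -2.009]
contact_force: [-0.2, -0.2, 3.1]
gripper_width: 0.0214
```

jog_arm:
  plan:
    - [[0, 0, 0], [0, 0, 0], 1]
    - [[0, 0, 0.04], [0, 0, 0], 1]
    - [[0, 0, 0.08], [0, 0, 0], 1]
    - [[0, 0, 0.12], [0, 0, 0], 1]
    - [[0.03, -0.02, 0.13], [0, 0, -0.1], 1]
    - [[0.06, -0.04, 0.13], [0, 0, -0.2], 1]
    - [[0.08, -0.06, 0.13], [0, 0, -0.3], 1]
    - [[0.09, -0.08, 0.13], [0, 0, -0.4], 1]

```text
time: 22.13
ee_pos: [0.4833, 0.231, 0.1741]
ee_rot: [-2.21, 0.013, 2.227]
contact_force: [0.3, -0.0, -1.1]
gripper_width: 0.0214
```

Run:
```python
from h import *
from scipy.spatial.transform import Rotation as R
im,c=snap('wrist','w9'); s=manip.state();print(s['ee_pos'],s['gripper_width'],R.from_rotvec(s['ee_rot']).as_matrix().round(3))
print(proj(c,[.61,.242,.045]),np.array(c['view']).tolist())
```

```text
[0.48411955 0.22758844 0.17376802] 0.021398515772648022 [[-0.008 -0.018 -1.   ]
 [-0.006 -1.     0.018]
 [-1.     0.006  0.007]]
[297.1  60.6] [[-0.007681798244701025, -0.9999690427414188, 0.0017039760975266543, 0.23373376845236968], [-0.9638210598219228, 0.007858119801020103, 0.2664342594279898, 0.44361837206053256], [-0.2664394014020379, 0.0004043661781727682, -0.9638515870550405, 0.4516582980472115], [0.0, 0.0, 0.0, 1.0]]
```

View pics/w9.png

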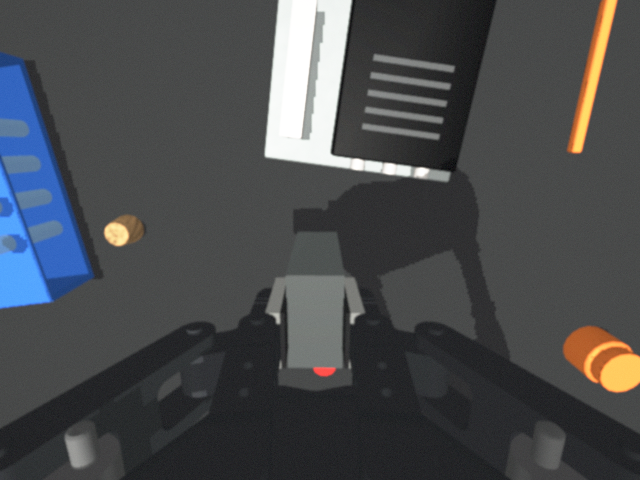

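The spacer is held upright with its top at (315,320). The stop's near-inner top corner is at (302,138). The box's near-inner top corner is at (332,157), and its inner edge runs to (355,0).

Run:
```python
from h import *
c=manip.get_calibration('wrist');im=cv2.imread('pics/w9.png');g=cv2.cvtColor(im,6).astype(int)
# row-wise edges: stop top (very bright) right end; box (dark) left end
S=[];B=[]
for v in range(10,130,8):
    r=g[v];x=[u for u in range(285,330) if r[u]>225 and r[u+2]<r[u]-20]
    y=[u for u in range(325,365) if r[u]>100 and r[u+3]<60]
    if x:S.append(ray(c,x[0]+1,v,.045)[:2])
    if y:B.append(ray(c,y[-1]+2,v,.045)[:2])
for n,P in(('stop',S),('box',B)):
    P=np.array(P);k=np.polyfit(P[:,0],P[:,1],1);print(n,len(P),k,'resid',np.abs(np.polyval(k,P[:,0])-P[:,1]).max(),[np.polyval(k,x) for x in(.55,.6,.65)])
print('stop corners',ray(c,302,138,.045),ray(c,280,137,.045),'box corner',ray(c,332,157,.045))
```

```text
stop 15 [-0.14909158  0.31948533] resid 0.00041288642265380204 [np.float64(0.23748495931713243), np.float64(0.23003038017313948), np.float64(0.22257580102914648)]
box 15 [-0.14777519  0.29229245] resid 0.0004364780057603823 [np.float64(0.2110160990282486), np.float64(0.20362733965146862), np.float64(0.19623858027468863)]
stop corners [0.5566 0.2349 0.045 ] [0.5576 0.2519 0.045 ] box corner [0.5419 0.2117 0.045 ]
```

jog_arm:
  plan:
    - [[0.03, -0.003, 0], [0, 0, -0.05], 1]
    - [[0.06, -0.006, 0], [0, 0, -0.1], 1]
    - [[0.09, -0.009, 0], [0, 0, -0.13], 1]
    - [[0.119, -0.0113, 0], [0, 0, -0.13], 1]
    - [[0.119, -0.0113, -0.02], [0, 0, -0.13], 1]
    - [[0.119, -0.0113, -0.04], [0, 0, -0.13], 1]
    - [[0.119, -0.0113, -0.06], [0, 0, -0.13], 1]
    - [[0.119, -0.0113, -0.06], [0, 0, -0.13], 1]

```text
time: 22.85
ee_pos: [0.6005, 0.2156, 0.1069]
ee_rot: [-2.13, 0.168, 2.168]
contact_force: [-0.4, -0.6, -2.3]
gripper_width: 0.0214
```

Run:
```python
from h import *
from scipy.spatial.transform import Rotation as R
im,c=snap('wrist','w10'); s=manip.state();print(s['ee_pos'],s['gripper_width'],R.from_rotvec(s['ee_rot']).as_matrix()[:,1].round(3))
sp=c;ms=lambda x:(x,.30589-.14843*x)
for x in(.6035,.64,.66):print('mid',proj(c,[*ms(x),.045]),'stop e',proj(c,[x,ms(x)[1]+.0131,.045]),'box e',proj(c,[x,ms(x)[1]-.0131,.045]))
cs=manip.get_calibration('scene');sc,_=snap('scene','s10');cv2.imwrite('pics/s10c.png',cv2.resize(sc[180:400,230:450],None,fx=2.7,fy=2.7,interpolation=2))
```

```text
[0.60116594 0.21583103 0.10961574] 0.02142586422925984 [-0.147 -0.989  0.009]
mid [310.9 248.8] stop e [290.6 251.7] box e [331.3 245.8]
mid [310.8 190.8] stop e [289.5 193.9] box e [332.2 187.6]
mid [310.7 156.5] stop e [288.8 159.8] box e [332.7 153.1]
```

View pics/w10.png

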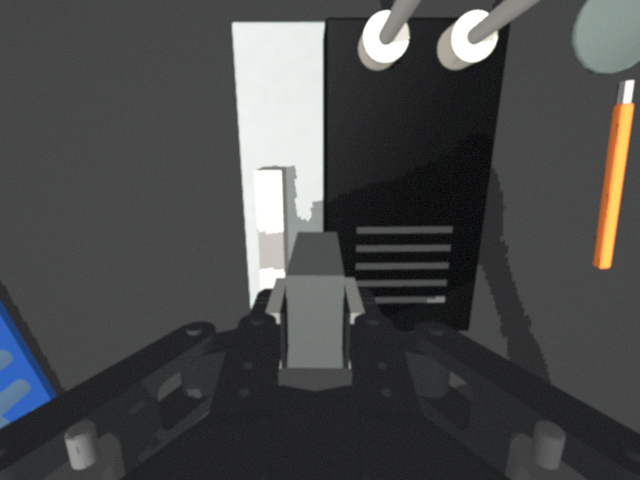

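The spacer hangs over the gap, parallel to it. The stop's inner edge is at u≈284 and the box edge at u≈325 (row 180), so the gap middle is about 304, with the spacer foot at about 316. I need a sideways correction, so I'll measure it in this view.

Run:
```python
from h import *
c=manip.get_calibration('wrist');im=cv2.imread('pics/w10.png');g=cv2.cvtColor(im,6).astype(int)
u=np.array([.989,-.147]);n=np.array([.147,.989]);e=manip.state()['ee_pos'][:2]
f=lambda a,v,z:((np.dot(ray(c,a,v,z)[:2]-e,u)).round(4),(np.dot(ray(c,a,v,z)[:2]-e,n)).round(4))
for v in range(172,226,10):
    r=g[v];print(v,'box',[f(x+2,v,.045) for x in range(310,340) if r[x]>60 and r[x+3]<45][-1:],r[276:296:2],r[316:332:2])
print('gap stop corner far',f(284,170,.045),f(255,170,.045))
print('row 225-260',[ (v,g[v,284:352:3].tolist()) for v in(236,250,262)])
for a,b in((294,339),):print('foot',f(a,234,.065),f(b,234,.065))
```

```text
172 box [(np.float64(0.0508), np.float64(-0.0074))] [255 255 255 157 115 143 154 156 157 157] [239 238 238 202  60  20  39  38]
182 box [(np.float64(0.0448), np.float64(-0.0081))] [255 255 255 178 116 138 150 155 154 179] [236 235 234 197  61  25  38  43]
192 box [(np.float64(0.0386), np.float64(-0.0075))] [255 255 255 216 116 137 152 153 156 154] [237 237 237 201  56  23  40  35]
202 box [(np.float64(0.0323), np.float64(-0.0075))] [255 255 255 237 117 128 152 153 153 175] [161 157 153 121  37  20  32  31]
212 box [(np.float64(0.0259), np.float64(-0.0075))] [255 255 255 244 124 123 151 150 154 154] [154 154 153 121  35  15  23  27]
222 box [(np.float64(0.0194), np.float64(-0.0076))] [255 255 255 254 140 123 148 152 152 154] [151 153 152 119  33   7  19  24]
gap stop corner far (np.float64(0.0521), np.float64(0.0178)) (np.float64(0.052), np.float64(0.0356))
row 225-260 [(236, [131, 126, 154, 155, 120, 80, 80, 81, 78, 81, 81, 81, 80, 80, 80, 81, 78, 77, 39, 21, 24, 22, 23]), (250, [141, 124, 151, 94, 78, 81, 79, 80, 84, 81, 80, 79, 82, 78, 80, 80, 79, 79, 78, 24, 17, 18, 27]), (262, [154, 116, 87, 82, 78, 80, 79, 78, 80, 77, 80, 80, 78, 80, 81, 79, 75, 80, 79, 73, 21, 18, 23])]
foot (np.float64(0.0168), np.float64(0.0111)) (np.float64(0.0167), np.float64(-0.0152))
```

View pics/s10c.png

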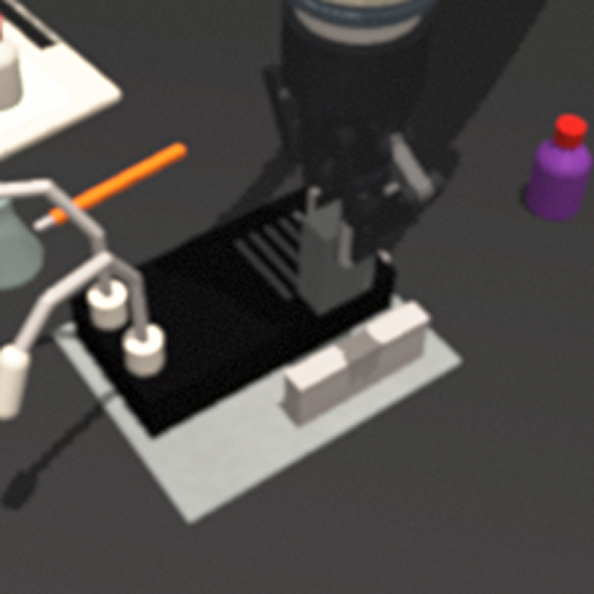

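Run:
```python
from h import *
import json
c=manip.get_calibration('scene');u=np.array([.989,-.147]);n=np.array([.147,.989]);e=manip.state()['ee_pos']
def f(a,b,z): p=ray(c,230+a/2.7,180+b/2.7,z)[:2]-e[:2];return p@u,p@n
print('foot corner',f(322,317,.066),'foot right corner',f(376,288,.066))
print('stop far-inner',f(286,377,.045),'stop far-outer',f(302,391,.045),'near-inner',f(412,303,.045),'near outer',f(429,318,.045),'box far inner',f(152,437,.045),'box far outer',f(70,305,.045))
```

```text
foot corner (np.float64(0.0187810602918678), np.float64(0.011815376686391009)) foot right corner (np.float64(-0.02283303970813222), np.float64(0.011594076686391022))
stop far-inner (np.float64(0.05311816029186775), np.float64(0.023590676686390994)) stop far-outer (np.float64(0.05120316029186774), np.float64(0.03715467668639101)) near-inner (np.float64(-0.04689363970813229), np.float64(0.02045127668639099)) near outer (np.float64(-0.047758139708132225), np.float64(0.03578877668639101)) box far inner (np.float64(0.14161066029186778), np.float64(0.015819176686391004)) box far outer (np.float64(0.13436406029186776), np.float64(-0.09796762331360899))
```

The scene view agrees with the wrist view: the spacer needs about 7.4 mm more towards the stop. I'll correct and check again.

jog_arm:
  plan:
    - [[0.005, 0.0067, -0.005], [0, 0, 0], 1]
    - [[0.005, 0.0067, -0.01], [0, 0, 0], 1]
    - [[0.005, 0.0067, -0.01], [0, 0, 0], 1]
    - [[0.005, 0.0067, -0.01], [0, 0, 0], 1]

```text
time: 23.28
ee_pos: [0.6072, 0.2231, 0.1026]
ee_rot: [-2.136, 0.165, 2.16]
contact_force: [0.4, 0.4, -1.3]
gripper_width: 0.0213
```

Run:
```python
from h import *
im,c=snap('wrist','w11'); s=manip.state();print(s['ee_pos'],s['contact_force'].round(1))
e=s['ee_pos'][:2];u=np.array([.989,-.147]);n=np.array([.147,.989]);g=cv2.GaussianBlur(cv2.cvtColor(im,6),(3,3),0).astype(int)
zf=s['ee_pos'][2]-.045
f=lambda a,v,z:np.dot(ray(c,a,v,z)[:2]-e,n).round(4)
for v in(200,210,220):
    r=g[v];d=np.diff(r);a=270+np.argmin(d[270:305])+.5;b=312+np.argmin(d[312:350])+.5;print(v,a,b,f(a,v,.045),f(b,v,.045),'mid',(f(a,v,.045)+f(b,v,.045))/2)
for v in(238,244,250):print(v,g[v,284:352:2].tolist())
print([g[v,316] for v in range(220,244,2)],zf)
cv2.imwrite('pics/w11c.png',cv2.resize(im[150:350,220:420],None,fx=3,fy=3,interpolation=2))
```

```text
[0.60727767 0.22305311 0.10277886] [ 0.3 -0.1 -0.5]
200 296.5 335.5 0.01 -0.0133 mid -0.0016499999999999996
210 296.5 335.5 0.0101 -0.0134 mid -0.0016500000000000004
220 296.5 335.5 0.0101 -0.0136 mid -0.0017499999999999998
238 [199, 202, 210, 207, 205, 194, 128, 82, 80, 80, 80, 79, 80, 79, 79, 80, 78, 79, 79, 79, 79, 79, 79, 80, 80, 80, 74, 40, 16, 22, 24, 25, 24, 22]
244 [200, 200, 200, 200, 192, 135, 83, 79, 79, 79, 79, 80, 79, 79, 79, 79, 79, 79, 78, 79, 80, 80, 79, 79, 79, 79, 79, 63, 28, 20, 23, 21, 24, 23]
250 [198, 199, 198, 195, 149, 88, 79, 80, 79, 79, 80, 79, 79, 79, 79, 80, 79, 79, 80, 80, 79, 79, 79, 78, 78, 79, 80, 75, 46, 22, 21, 22, 25, 22]
[np.int64(152), np.int64(152), np.int64(153), np.int64(152), np.int64(152), np.int64(145), np.int64(109), np.int64(80), np.int64(79), np.int64(78), np.int64(79), np.int64(79)] 0.05777886032734991
```

View pics/w11c.png

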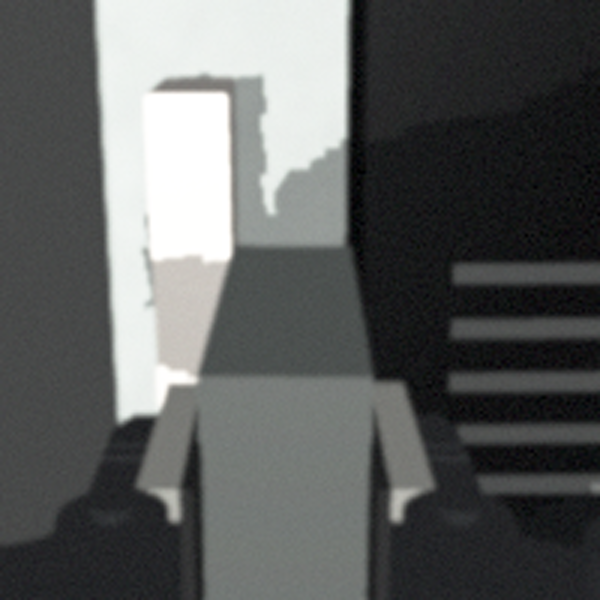

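The foot (u 298–336) now sits between the stop edge (297) and the box's floor edge (336), aligned to about 1 mm. I'll lower it in steps and watch the force.

jog_arm:
  plan:
    - [[0, 0, -0.005], [0, 0, 0], 1]
    - [[0, 0, -0.01], [0, 0, 0], 1]
    - [[0, 0, -0.014], [0, 0, 0], 1]
    - [[0, 0, -0.018], [0, 0, 0], 1]
    - [[0, 0, -0.022], [0, 0, 0], 1]
    - [[0, 0, -0.025], [0, 0, 0], 1]

```text
time: 23.83
ee_pos: [0.607, 0.2229, 0.0769]
ee_rot: [-2.136, 0.165, 2.16]
contact_force: [0.3, -0.1, -0.6]
gripper_width: 0.0215
```

jog_arm:
  plan:
    - [[0, 0, -0.005], [0, 0, 0], 1]
    - [[0, 0, -0.01], [0, 0, 0], 1]
    - [[0, 0, -0.015], [0, 0, 0], 1]
    - [[0, 0, -0.019], [0, 0, 0], 1]
    - [[0, 0, -0.022], [0, 0, 0], 1]
    - [[0, 0, -0.023], [0, 0, 0], 1]

```text
time: 24.33
ee_pos: [0.6067, 0.2228, 0.053]
ee_rot: [-2.135, 0.166, 2.162]
contact_force: [-0.0, 0.4, -0.6]
gripper_width: 0.0214
```

jog_arm:
  plan:
    - [[0, 0, -0.002], [0, 0, 0], 1]
    - [[0, 0, -0.003], [0, 0, 0], 1]
    - [[0, 0, -0.003], [0, 0, 0], 1]

```text
time: 24.58
ee_pos: [0.607, 0.2227, 0.051]
ee_rot: [-2.136, 0.166, 2.161]
contact_force: [-2.2, -1.0, 3.1]
gripper_width: 0.0211
```

It touched the floor at TCP 0.051, as predicted. Releasing and backing off.

jog_arm:
  plan:
    - [[0, 0, 0], [0, 0, 0], 0]
    - [[0, 0, 0], [0, 0, 0], 0]
    - [[0, 0, 0.001], [0, 0, 0], 0]
    - [[0, 0, 0.001], [0, 0, 0], 0]
    - [[0, 0, 0.03], [0, 0, 0], 0]
    - [[0, 0, 0.07], [0, 0, 0], 0]
    - [[0, 0, 0.11], [0, 0, 0], 0]
    - [[0, 0, 0.14], [0, 0, 0], 0]

```text
time: 25.25
ee_pos: [0.6073, 0.2228, 0.1947]
ee_rot: [-2.138, 0.165, 2.157]
contact_force: [0.3, -0.6, 0.9]
gripper_width: 0.0424
```

jog_arm:
  plan:
    - [[-0.03, -0.02, 0.01], [0, 0, 0], 0]
    - [[-0.06, -0.04, 0.02], [0, 0, 0], 0]
    - [[-0.09, -0.07, 0.02], [0, 0, 0], 0]
    - [[-0.12, -0.1, 0.02], [0, 0, 0], 0]
    - [[-0.15, -0.12, 0.02], [0, 0, 0], 0]
    - [[-0.18, -0.15, 0.02], [0, 0, 0], 0]
    - [[-0.21, -0.18, 0.02], [0, 0, 0], 0]
    - [[-0.21, -0.18, 0.02], [0, 0, 0], 0]

```text
time: 25.92
ee_pos: [0.3938, 0.0398, 0.2155]
ee_rot: [-2.139, 0.17, 2.154]
contact_force: [0.2, -0.6, 0.2]
gripper_width: 0.0427
```

Run:
```python
from h import *
t,c=snap('top','tF');s,cs=snap('scene','sF')
a=cv2.resize(t[130:330,140:540],(800,400),interpolation=2)
b=cv2.resize(s[130:350,140:500],(800,489),interpolation=2)
cv2.imwrite('pics/F.png',cv2.resize(np.vstack([a,b]),(536,596)))
g=cv2.cvtColor(t,6)
f=lambda p:proj(c,p)
print('expected top px: dish',f([.612,-.222,.053]),'jar',f([.608,-.305,.058]),'bottle',f([.616,-.141,.09]),'spacer',f([.606,.2225,.076]))
hsv=cv2.cvtColor(t,cv2.COLOR_BGR2HSV);red=((hsv[...,0]<10)|(hsv[...,0]>172))&(hsv[...,1]>120)&(g>50)
blobat(t,c,red,.058,f([.608,-.305,.058]),'jar')
m=red.astype(np.uint8);m[:,:400]=0;m[:,450:]=0;k=max(cv2.findContours(m,0,2)[0],key=cv2.contourArea);q=cv2.minEnclosingCircle(k);print('bottle',q,ray(c,*q[0],.09))
# plate via same method as first picture
print(manip.state()['ee_pos'],manip.state()['time'])
```

```text
expected top px: dish [461.  190.3] jar [502.7 190.5] bottle [425.  184.7] spacer [241.9 196.3]
jar [501.1 190.5] [17.3 18.3] pos [ 0.608  -0.3019  0.058 ] diam~ 0.0352
bottle ((423.5, 185.0), 3.6401548385620117) [ 0.6155 -0.138   0.09  ]
[0.39683432 0.04211861 0.21543927] 26.0167
```

The viewer's limit is reached, so the final checks are numeric only. I'll difference the last pictures against the first ones.

Run:
```python
from h import *
for n,b in(('top','t'),('scene','s')):
    c=manip.get_calibration(n);A=cv2.imread(f'pics/{n}0.png');B=cv2.imread(f'pics/{b}F.png')
    d=cv2.absdiff(A,B).max(2);g=cv2.cvtColor(B,6)
    L=np.array([.605,.2215]);u=np.array([.989,-.147]);w=np.array([.147,.989])
    P=[proj(c,[*(L+sx*.02*u+sy*.011*w),z]) for z in(.006,.076) for sx in(-1,1) for sy in(-1,1)]
    print(n,'spacer expected bbox',np.min(P,0),np.max(P,0),'top face centre',proj(c,[*L,.076]))
    x0,y0=np.min(P,0).astype(int)-15;x1,y1=np.max(P,0).astype(int)+15
    m=np.zeros_like(g);m[y0:y1,x0:x1]=(d[y0:y1,x0:x1]>28)*1
    for k in sorted(cv2.findContours(m,0,2)[0],key=cv2.contourArea)[-2:]:print('  changed',cv2.boundingRect(k),cv2.minAreaRect(k))
    for nm,p in(('flask',[.69,.005,.03]),('cork',[.476,.409,.012]),('pencil',[.6,-.004,.005])):
        q=proj(c,p).astype(int);print('  ',nm,'px',q,'max median diff',int(np.median(d[q[1]-15:q[1]+15,q[0]-12:q[0]+12])),int((d[q[1]-15:q[1]+15,q[0]-12:q[0]+12]>40).sum()))
c=manip.get_calibration('top');B=cv2.imread('pics/tF.png');g=cv2.cvtColor(B,6)
print(g[180:214:3,228:256:2])
im=cv2.imread('pics/scene0.png')
r=B[165:215,435:490];ci=cv2.HoughCircles(cv2.cvtColor(r,6),3,1.5,50,param1=60,param2=0.5,minRadius=13,maxRadius=19)
if ci is not None:
  for q in ci[0][:2]:print('dish circle',q+[435,165,0],ray(c,q[0]+435,q[1]+165,.053))
```

```text
top spacer expected bbox [235.5 186.5] [254.8 214.3] top face centre [242.4 196.8]
  changed (236, 186, 11, 22) ((240.76995849609375, 196.61000061035156), (8.485281944274902, 21.637470245361328), 8.13010311126709)
  changed (241, 188, 13, 26) ((248.86859130859375, 200.8040008544922), (10.099282264709473, 24.91786003112793), 19.29004669189453)
   flask px [348 160] max median diff 1 0
   cork px [158 266] max median diff 1 0
   pencil px [353 204] max median diff 4 0
scene spacer expected bbox [340.3 277.5] [369.3 322.8] top face centre [355.6 286.6]
  changed (339, 279, 30, 36) ((351.1114501953125, 295.12103271484375), (23.623374938964844, 39.34568405151367), 61.38954162597656)
   flask px [240 261] max median diff 2 0
   cork px [490 336] max median diff 2 0
   pencil px [275 246] max median diff 2 0
[[ 60  77 159 187 206 207 202 138 128 162 164 164 164 137]
 [ 59  95 164 197 208 208 202 115  86 112 138 166 163 118]
 [ 59 116 174 205 209 189 162 124 113 117 136 164 163  90]
 [ 63 133 186 209 209 167 139 139 139 140 124 107 150  79]
 [ 76 163 191 211 208 155 139 140 140 139 117  62  73  56]
 [ 83 167 200 213 201 149 141 140 140 138 102  60  54  50]
 [114 174 208 212 192 144 141 142 141 138  84  59  50  51]
 [126 181 211 212 177 142 142 142 142 132  74  58  49  52]
 [144 190 214 212 157 133 139 139 140 121  64  56  48  53]
 [165 198 215 215 196 100  65  67  73  69  60  54  52  53]
 [171 208 216 216 211 119  73  63  63  62  61  54  52  53]
 [183 213 217 217 198 103  87 101 128 139 128  76  53  55]]
dish circle [459.75 192.75  13.75] [ 0.6069 -0.2191  0.053 ]
```

```bash
python3 -c "
from cell import manip
print(manip.state()['time'],manip.state()['contact_force'].round(1)); manip.finish_job()"
```

```text
26.0167 [0.  0.6 0. ]
the job is handed in; nothing more can be done
```

The station is set out and the job was handed in at 26 s of robot time. `finish_job` gives no verdict, so what follows rests on my own checks.

- **Puck and dish:** the puck is on the middle of the plate, within about 3 mm. The dish looked centred on it in a close wrist view, within about 2 mm. A coarse last circle fit in the top view put the dish about 4–5 mm from the plate's middle. That is still inside the 10 mm limit, but I could not settle the difference.
- **Tall bottle and short jar:** the last top view puts the bottle about 83 mm left of the plate's middle and the jar about 80 mm right. Both are on the long middle line to within a few millimetres.
- **Spacer:** it touched bottom at the expected height and was released. It matches its expected upright outline in the gap in both the top and scene views, to 1–2 pixels. The first wrist measurement of the gap was about 7 mm off sideways, so I corrected it from a close wrist view that agreed with the scene view before lowering.
- **Flask, pencil and cork:** their pixels in both views are unchanged from the start.

The picture limit was reached before I could view the final scene, so the last check was numbers from the images only. The robot was clear of everything at hand-in.

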